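# Find and seat the rocking canister lid

## Task

One of the four canister lids in the red tray is not pushed in and rocks. With the fingertips, press lightly near the edge of every lid in turn, from the robot's left to its right, to find the one that rocks, and leave it as it is until all four have been checked; then press that lid alone on its middle boss until it is fully home. Only press: do not grip, lift or pry any lid, and leave the jars and everything else standing where they are.

Things in the scene. Friction and masses are not known exactly. Their poses are not given: they have to be found in the camera images.
- tray: red slotted tray fixed to the table, 240 x 800 mm, floor 4 mm thick, rim 32 mm high; origin at the centre of its underside, y along its long side (to the robot's left)
- can_a: one of four identical white round canisters standing in a row in the tray, heavy, they do not move; 102 mm dia, 90 mm high to the rim; origin at the centre of its underside, z up. The letters do not follow the order in the row
- lid_a: grey round lid of the canister of that letter, 110 mm dia; origin at the centre of its underside, z up; flat top 6 mm above it. Home: origin 90 mm above the canister's origin, resting on the rim all round, does not tip. If loose: about 4 mm proud, held level by a springy plug; about 3 N within 15 mm of its edge tips that edge 4 mm (0.08 rad) down onto the rim; it springs back level
- boss_a: low round boss in the middle of that lid's top, 30 mm dia, 4 mm high, part of the lid; origin at the centre of its underside, on the lid's flat top. About 10 N straight down here slides the plug of a loose lid 4 mm down for good; light pushes near the lid's edge do not
- can_b: one of four identical white round canisters standing in a row in the tray, heavy, they do not move; 102 mm dia, 90 mm high to the rim; origin at the centre of its underside, z up. The letters do not follow the order in the row
- lid_b: grey round lid of the canister of that letter, 110 mm dia; origin at the centre of its underside, z up; flat top 6 mm above it. Home: origin 90 mm above the canister's origin, resting on the rim all round, does not tip. If loose: about 4 mm proud, held level by a springy plug; about 3 N within 15 mm of its edge tips that edge 4 mm (0.08 rad) down onto the rim; it springs back level
- boss_b: low round boss in the middle of that lid's top, 30 mm dia, 4 mm high, part of the lid; origin at the centre of its underside, on the lid's flat top. About 10 N straight down here slides the plug of a loose lid 4 mm down for good; light pushes near the lid's edge do not
- can_c: one of four identical white round canisters standing in a row in the tray, heavy, they do not move; 102 mm dia, 90 mm high to the rim; origin at the centre of its underside, z up. The letters do not follow the order in the row
- lid_c: grey round lid of the canister of that letter, 110 mm dia; origin at the centre of its underside, z up; flat top 6 mm above it. Home: origin 90 mm above the canister's origin, resting on the rim all round, does not tip. If loose: about 4 mm proud, held level by a springy plug; about 3 N within 15 mm of its edge tips that edge 4 mm (0.08 rad) down onto the rim; it springs back level
- boss_c: low round boss in the middle of that lid's top, 30 mm dia, 4 mm high, part of the lid; origin at the centre of its underside, on the lid's flat top. About 10 N straight down here slides the plug of a loose lid 4 mm down for good; light pushes near the lid's edge do not
- can_d: one of four identical white round canisters standing in a row in the tray, heavy, they do not move; 102 mm dia, 90 mm high to the rim; origin at the centre of its underside, z up. The letters do not follow the order in the row
- lid_d: grey round lid of the canister of that letter, 110 mm dia; origin at the centre of its underside, z up; flat top 6 mm above it. Home: origin 90 mm above the canister's origin, resting on the rim all round, does not tip. If loose: about 4 mm proud, held level by a springy plug; about 3 N within 15 mm of its edge tips that edge 4 mm (0.08 rad) down onto the rim; it springs back level
- boss_d: low round boss in the middle of that lid's top, 30 mm dia, 4 mm high, part of the lid; origin at the centre of its underside, on the lid's flat top. About 10 N straight down here slides the plug of a loose lid 4 mm down for good; light pushes near the lid's edge do not
- jar1: small amber jar with a steel cap, 33 dia x 80 high, standing in the tray between two canisters; origin at the centre of its underside
- jar2: second small amber jar, 33 dia x 80 high, standing in the tray between two canisters; origin at the centre of its underside
- sauce: amber sauce bottle, 64 dia x 150 high, beyond the tray; origin at the centre of its underside
- film_roll: white roll of film standing on end, 80 dia x 160 high, beyond the tray; origin at the centre of its underside
- carton: small cardboard carton, 90 x 130 x 70 high, beyond the tray; origin at the centre of its underside
- cup: white cup, 76 dia x 85 high, on the robot's side of the tray; origin at the centre of its underside
- spoon: spoon lying flat on the robot's side of the tray; a bystander, its origin is near its middle
Mind the look-alikes: they are no part of the job. Leave any turquoise look-alike of the can_a alone.

How it is judged:
By the outcome, as a careful person would: the job done as asked, in the order asked, and still so for the second after the job is handed in, with the robot touching nothing.
It also fails if it takes over 43 s, if anything falls off the work surface, if the arm or the gripper's body presses on something with over 40 N, if the wrist force passes 120 N, or if a joint passes its speed limit or range.

## Robot

A 6-joint arm with a two-finger parallel gripper is mounted at the origin on the work surface. World frame = base frame: x ahead of the robot, y to its left, z up, the work surface at z = 0. Lengths are in m, angles in rad, forces in N, time in s.
With the tool pointing down it reaches from about 0.35 to 0.85 m from the base axis. Payload 8.1 kg.
Tool frame: the origin (TCP) lies midway between the tips of the shut fingers; the grasp point (between the pads) lies 19 mm behind it; z points along the fingers, y is the line along which they close (so a half turn about z gives the same grasp; the last joint's range is limited). The gripper opens to 85 mm and grips with 20 to 120 N. Pads are 22 mm wide; open, the fingers measure 114 mm over their backs; the gripper's body (76 mm by 85 mm) begins 54 mm behind the grasp point. The pads swing forward as they close: fully open they stand 13 mm farther back than shut.
Start: joints at [-1.409, 0.13, 1.488, -0, 1.523, -0.085], TCP at [0.147, -0.582, 0.231] pointing down, gripper open.
Joint ranges: [-2.96, 2.96], [-0.89, 2.26], [0.02, 2.5], [-1.34, 4.48], [0, 2.73], [-2.66, 2.66]. Speed limits (rad/s): [2.39, 2.39, 2.79, 3.14, 3.14, 3.14].

## Interface

Orientations are given as a unit quaternion [x, y, z, w].
In Python, from station import manip, snapshot gives the robot as it stands.
- The arm moves only by the tool carry_out, never from a script. Its arguments are lists of equal length, an entry for each row: "slide": the shift along the tool's x, y, z in cm, a list of three; "delta_rot": the turn, a rotation vector about the tool's x, y, z in degrees, a list of three; "fingers": the finger opening in cm, from 0 to 8.54. In form: {"slide": [[tx, ty, tz], ...], "delta_rot": [[ax, ay, az], ...], "fingers": [fingers, ...]}. A call has 1 to 12 rows; each row is the pose to reach, as a shift and turn from the pose commanded when the call began, along the tool's axes at that moment; what a row does not reach only later rows make up. A row lasts 1/10 s, in which the tool goes at most 50 mm and 8.59 degrees, less where a joint would pass 70% of its speed; a pose out of reach is approached as far as the arm can. A call with a gripper value outside its range is refused whole. The fingers move at their own pace and stop on an object; "newtons" is the grip in N (left out, the last holds). Time passes only in rows, so rows that repeat a pose let the fingers close. It gives the time, the measured TCP pose, the force, the opening and the grip force at its end, in the units of the state.
- manip.observe(): the state, without advancing time (a new reading comes with each control period).
- snapshot(name): name is "scene" or "top" or "wrist"; returns a dict with "color" (400x640x3 uint8, blue, green, red), "vertical_fov" (degrees; the focal length in pixels is half the picture's height over the tangent of half this angle, whatever the lens; pixels are square), "cx", "cy" (the principal point, pixels), "dist_coeffs" ([k1, k2, p1, p2, k3] as OpenCV has them; the pictures are not rectified), "origin" and "orientation" of the camera in the world. Camera axes: x right, y down, z forward; pixel columns grow to the right and rows downward; lengths in m; the calibration is good to about 2 mm. A picture is of the moment at which its call begins. There is no depth.
- manip.finish_job(): hands the job in; it is judged then, once.
The state is a dict: "t": time; "joints": joint angles; "joint_vel": joint speeds; "effort": joint torques, N m; "eef_pos": TCP position; "tcp_rot": TCP orientation; "wrist_force": force on the tool from outside, world axes, zero at the start; "moment": the same for the moment, N m; "opening": opening from 0.0 (shut) to 1.0 (fully open); "grip_force": force on a finger pad.
Only numpy, scipy, OpenCV 4.12 (cv2) and the standard library are available. Lean on these libraries where they do the work, as an engineer would, in place of code of your own. Each camera call takes 0.05 s, during which the arm holds its last target. There are 200 camera calls.

## Working session

There is one attempt and no reset: what is moved stays moved. The work goes in short steps, Python scripts to look and compute and a tool call to move; the robot and the scene stay as the last step left them, time stands still between calls to the robot, and variables do not carry over. Pictures are saved under pics/ and viewed, at most 10 in all, crops included, and the job is handed in when it is done.

Besides the shell and the picture viewer there is one more tool, called after "Call:" in YAML: its name, and indented under it one key for each argument. carry_out: Moves the arm, as the interface text tells. Its arguments: {"type":"object","properties":{"slide":{"type":"array"},"delta_rot":{"type":"array"},"fingers":{"type":"array"},"newtons":{"type":"number"}},"required":["slide","delta_rot","fingers"]}

```bash
mkdir -p pics; cat > h.py <<'E'
import numpy as np,cv2
from scipy.spatial.transform import Rotation as R
from station import manip,snapshot
def K(s):
    f=200/np.tan(np.radians(s["vertical_fov"])/2)
    return np.array([[f,0,s["cx"]],[0,f,s["cy"]],[0,0,1]])
def ray(s,uv,z):
    p=cv2.undistortPoints(np.array(uv,float).reshape(-1,1,2),K(s),np.array(s["dist_coeffs"],float))[:,0]
    d=R.from_quat(s["orientation"]).apply(np.c_[p,np.ones(len(p))]);o=np.array(s["origin"])
    return o+d*((z-o[2])/d[:,2])[:,None]
E
python3 - <<'E'
from h import *
import pickle
for n in("top","scene"):
    s=snapshot(n);pickle.dump(s,open(n+".pkl","wb"))
    cv2.imwrite(f"pics/{n}.png",cv2.resize(s["color"],(800,500),interpolation=cv2.INTER_CUBIC))
    print(n,s["origin"],s["orientation"],s["vertical_fov"])
o=manip.observe();print(o)
E
```

```text
top [0.31183236 0.06192644 1.05602933] [ 0.74096822 -0.66389068  0.06791719 -0.0748499 ] 56.59059292732591
scene [ 1.13084591 -0.0305573   0.91713194] [ 0.72154268  0.61332729 -0.2091612  -0.24383884] 54.12984421014812
{'t': 0.1, 'joints': array([-1.40938017e+00,  1.31063081e-01,  1.48923684e+00, -2.48530394e-05,
        1.52296223e+00, -8.54134903e-02]), 'joint_vel': array([ 0.00031232, -0.00110626, -0.00284817,  0.00129444,  0.00017363,
        0.00099357]), 'effort': array([ 2.85778860e-04, -5.70951641e+01, -5.01942086e+01, -7.47417744e-05,
        8.09503166e-03, -2.45118520e-05]), 'eef_pos': array([ 0.14652153, -0.58131012,  0.23032629]), 'tcp_rot': array([ 9.92393632e-01,  1.23102325e-01, -4.41167608e-05, -8.33674179e-04]), 'wrist_force': array([-0.30707061, -0.35804256, -0.69782931]), 'moment': array([4.80863582e-05, 4.18300932e-02, 1.05692434e-02]), 'grip_force': 0.0, 'opening': 1.0015399497464825}
```

View pics/top.png

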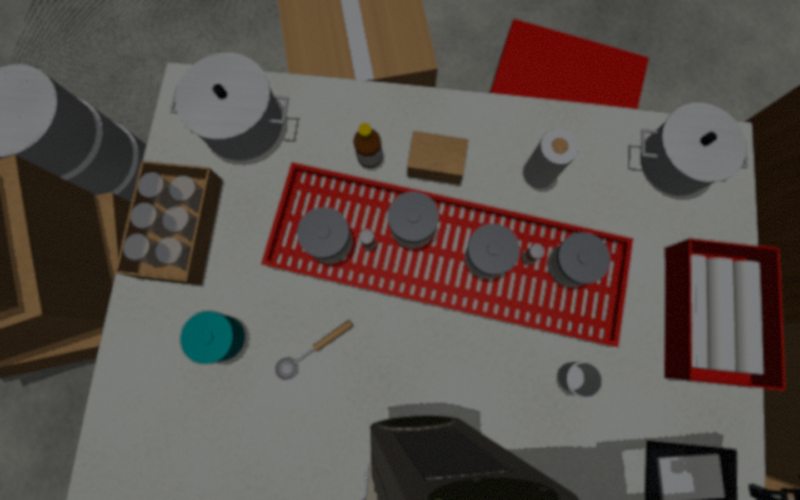

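View pics/scene.png

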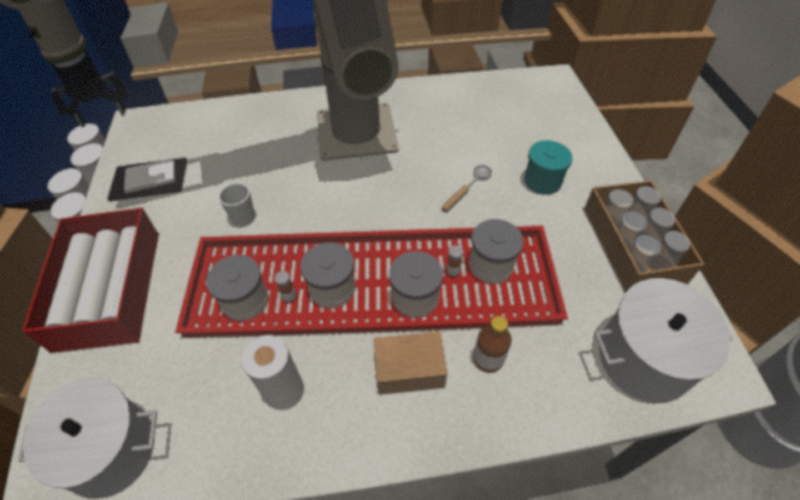

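Top view shows four grey lids at (325,234), (413,218), (493,250) and (583,258), in left-to-right order, with bosses visible. The turquoise canister at (209,337) outside the tray is the look-alike. The jars are at (367,238) and (536,252). I'll confirm in an enlarged crop.

```bash
python3 - <<'E'
from h import *
import pickle
s=pickle.load(open("top.pkl","rb"))
c=s["color"][140:250,230:500]
c=cv2.resize(c,None,fx=2.9,fy=2.9,interpolation=cv2.INTER_CUBIC)
c=cv2.convertScaleAbs(c,alpha=1.6)
cv2.imwrite("pics/crop.png",c);print(c.shape)
px=np.array([(325,234),(413,218),(493,250),(583,258),(367,238),(536,252)])*.8
print(ray(s,px[:4],.1).round(3));print(ray(s,px[4:],.084).round(3))
print(ray(s,np.array([(293,165),(632,240),(617,345),(264,265)])*.8,.032).round(3))
E
```

```text
(319, 783, 3)
[[ 0.52   0.255  0.1  ]
 [ 0.575  0.073  0.1  ]
 [ 0.525 -0.101  0.1  ]
 [ 0.528 -0.292  0.1  ]]
[[ 0.525  0.167  0.084]
 [ 0.534 -0.196  0.084]]
[[ 0.691  0.367  0.032]
 [ 0.598 -0.428  0.032]
 [ 0.359 -0.398  0.032]
 [ 0.449  0.394  0.032]]
```

View pics/crop.png

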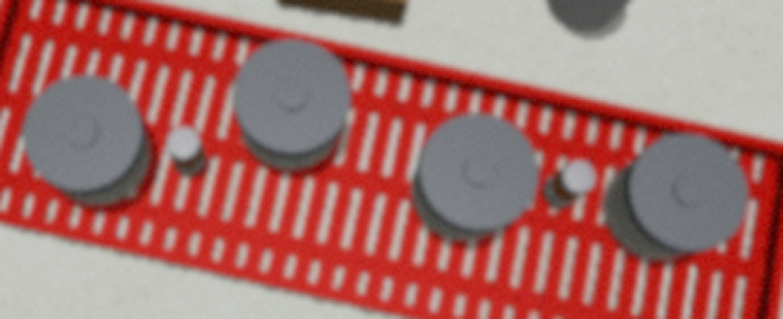

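Crop shows the lid centres at (83,134), (293,97), (479,174) and (689,192), all grey and inside the tray. All four need checking. The turquoise one is outside this crop and will be left alone.

```bash
cat >> h.py <<'E'
def d(w):  # world shift (m) -> tool axes cm
    return (R.from_quat(manip.observe()["tcp_rot"]).inv().apply(w)*100).round(2)
E
python3 - <<'E'
from h import *
import pickle
s=pickle.load(open("top.pkl","rb"))
px=np.array([(83,134),(293,97),(479,174),(689,192)])/2.9+[230,140]-.3
P=ray(s,px,.1);print(P.round(4))
p=np.array([.147,-.582,.231])
cur=p
q=P-[.045,0,0];
for w in [[.46,-.35,.21],[q[0][0],q[0][1],.16]]+[[a,b,.115] for a,b,_ in q]:
    w=np.array(w);print(w.round(3),d(w-cur));cur=w
E
```

```text
[[ 0.5232  0.2597  0.1   ]
 [ 0.5789  0.0727  0.1   ]
 [ 0.5256 -0.1026  0.1   ]
 [ 0.5299 -0.294   0.1   ]]
[ 0.46 -0.35  0.21] [ 36.02 -14.85   2.13]
[0.478 0.26  0.16 ] [ 16.66 -58.67   5.1 ]
[0.478 0.26  0.115] [-0.    0.01  4.5 ]
[0.534 0.073 0.115] [ 0.84 19.49 -0.03]
[ 0.481 -0.103  0.115] [-9.46 15.7  -0.03]
[ 0.485 -0.294  0.115] [-4.26 18.67 -0.03]
```

Call:
carry_out:
  slide:
    - [4.5,-1.9,0.3]
    - [9,-3.7,0.5]
    - [13.5,-5.6,0.8]
    - [18,-7.4,1.1]
    - [22.5,-9.3,1.3]
    - [27,-11.1,1.6]
    - [31.5,-13,1.9]
    - [36,-14.85,2.1]
    - [36,-14.85,2.1]
  delta_rot:
    - [0,0,0]
    - [0,0,0]
    - [0,0,0]
    - [0,0,0]
    - [0,0,0]
    - [0,0,0]
    - [0,0,0]
    - [0,0,0]
    - [0,0,0]
  fingers: [0,0,0,0,0,0,0,0,0]

```text
t: 1.0
eef_pos: [0.4632, -0.3453, 0.2093]
tcp_rot: [0.992, 0.126, 0.0, -0.001]
wrist_force: [-0.3, -0.9, -0.3]
opening: -0.001
grip_force: 0.0
```

Call:
carry_out:
  slide:
    - [1.4,-4.8,0]
    - [2.7,-9.6,0]
    - [4.1,-14.4,0]
    - [5.4,-19.2,0]
    - [6.8,-24,0]
    - [8.2,-28.7,0]
    - [9.5,-33.5,0]
    - [10.9,-38.3,0]
    - [12.3,-43.1,0]
    - [13.6,-47.9,0]
    - [15,-52.7,0]
    - [16.3,-57.4,0]
  delta_rot:
    - [0,0,0]
    - [0,0,0]
    - [0,0,0]
    - [0,0,0]
    - [0,0,0]
    - [0,0,0]
    - [0,0,0]
    - [0,0,0]
    - [0,0,0]
    - [0,0,0]
    - [0,0,0]
    - [0,0,0]
  fingers: [0,0,0,0,0,0,0,0,0,0,0,0]

```text
t: 2.2
eef_pos: [0.4769, 0.2483, 0.2101]
tcp_rot: [0.992, 0.123, -0.0, 0.0]
wrist_force: [0.3, -0.3, 0.5]
opening: -0.002
grip_force: 0.0
```

```bash
python3 - <<'E'
from h import *
import pickle
o=manip.observe();print(o["t"],o["eef_pos"],o["wrist_force"],o["opening"],d(np.array([.478,.2597,.115])-o["eef_pos"]))
s=pickle.load(open("scene.pkl","rb"))
# boss pixels in the scene view
print(ray(s,np.array([(497,228),(416,273),(329,254),(234,263)])*.8,.104).round(3))
E
```

```text
2.2 [0.47686206 0.24826778 0.21008268] [ 0.33472158 -0.32799256  0.48447403] -0.0023846942008202815 [ 0.39 -1.08  9.51]
[[ 0.5    0.265  0.104]
 [ 0.587  0.072  0.104]
 [ 0.511 -0.097  0.104]
 [ 0.502 -0.294  0.104]]
```

```bash
python3 - <<'E'
from h import *
import pickle
s=pickle.load(open("scene.pkl","rb"))
c=s["color"][170:260,150:430]; c=cv2.resize(c,None,fx=2.8,fy=2.8,interpolation=cv2.INTER_CUBIC);c=cv2.convertScaleAbs(c,alpha=1.5)
Ri=R.from_quat(s["orientation"]).inv()
P=np.array([[ 0.5232,0.2597],[0.5789,.0727],[0.5256,-0.1026],[0.5299,-0.294]])
t=np.linspace(0,2*np.pi,40)
for p in P:
    w=np.vstack([np.c_[p[0]+.055*np.cos(t),p[1]+.055*np.sin(t),0*t+.1],[[p[0],p[1],.104]]])
    u=cv2.projectPoints(Ri.apply(w-s["origin"]),np.zeros(3),np.zeros(3),K(s),np.array(s["dist_coeffs"],float))[0][:,0]
    for q in u: cv2.circle(c,tuple(int(v) for v in (q-[150,170]+.5)*2.8),1,(0,255,0),-1)
cv2.imwrite("pics/s2.png",c)
E
```

```text
(no output)
```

View pics/s2.png

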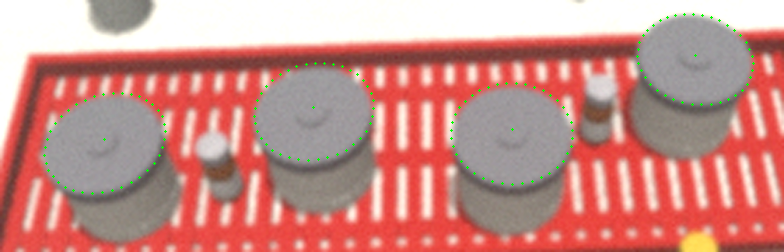

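The projected rims match the lids in the scene crop, for example at (108,144), (314,113), (512,135) and (695,60). The positions are good, so I'll descend at lid 1.

Call:
carry_out:
  slide:
    - [0.1,-0.1,4]
    - [0.1,-0.1,8]
    - [0.1,-0.1,9.3]
    - [0.1,-0.1,9.3]
    - [0.1,-0.1,9.3]
  delta_rot:
    - [0,0,0]
    - [0,0,0]
    - [0,0,0]
    - [0,0,0]
    - [0,0,0]
  fingers: [0,0,0,0,0]

```text
t: 2.7
eef_pos: [0.4788, 0.2475, 0.1187]
tcp_rot: [0.992, 0.123, 0.001, -0.0]
wrist_force: [0.1, 1.0, 0.8]
opening: -0.0
grip_force: 0.0
```

Call:
carry_out:
  slide:
    - [0.3,-1.2,0.5]
    - [0.3,-1.2,1.1]
    - [0.3,-1.2,1.2]
    - [0.3,-1.2,1.3]
    - [0.3,-1.2,1.4]
    - [0.3,-1.2,1.4]
  delta_rot:
    - [0,0,0]
    - [0,0,0]
    - [0,0,0]
    - [0,0,0]
    - [0,0,0]
    - [0,0,0]
  fingers: [0,0,0,0,0,0]

```text
t: 3.3
eef_pos: [0.478, 0.2601, 0.1034]
tcp_rot: [0.992, 0.123, 0.0, -0.0]
wrist_force: [-0.5, -0.5, -0.2]
opening: 0.002
grip_force: 0.3
```

Call:
carry_out:
  slide:
    - [0,0,0.1]
    - [0,0,0.15]
    - [0,0,0.15]
  delta_rot:
    - [0,0,0]
    - [0,0,0]
    - [0,0,0]
  fingers: [0,0,0]

```text
t: 3.6
eef_pos: [0.478, 0.2601, 0.1019]
tcp_rot: [0.992, 0.123, 0.0, -0.0]
wrist_force: [-1.8, -0.9, 2.0]
opening: 0.001
grip_force: 1.0
```

Call:
carry_out:
  slide:
    - [0,0,0.05]
    - [0,0,0.05]
  delta_rot:
    - [0,0,0]
    - [0,0,0]
  fingers: [0,0]

```text
t: 3.8
eef_pos: [0.4779, 0.2601, 0.1013]
tcp_rot: [0.992, 0.123, -0.0, -0.0]
wrist_force: [-1.5, -0.6, 2.0]
opening: -0.002
grip_force: 1.3
```

Call:
carry_out:
  slide:
    - [0,0,0.05]
    - [0,0,0.05]
  delta_rot:
    - [0,0,0]
    - [0,0,0]
  fingers: [0,0]

```text
t: 4.0
eef_pos: [0.478, 0.2601, 0.1008]
tcp_rot: [0.992, 0.123, -0.0, -0.0]
wrist_force: [-1.8, -0.8, 3.0]
opening: -0.002
grip_force: 1.6
```

Call:
carry_out:
  slide:
    - [0,0,0.05]
    - [0,0,0.05]
  delta_rot:
    - [0,0,0]
    - [0,0,0]
  fingers: [0,0]

```text
t: 4.2
eef_pos: [0.4779, 0.2602, 0.1005]
tcp_rot: [0.992, 0.123, 0.0, -0.0]
wrist_force: [-3.2, -0.7, 4.9]
opening: -0.002
grip_force: 2.5
```

Call:
carry_out:
  slide:
    - [0,0,0.05]
    - [0,0,0.05]
  delta_rot:
    - [0,0,0]
    - [0,0,0]
  fingers: [0,0]

```text
t: 4.4
eef_pos: [0.478, 0.2602, 0.1003]
tcp_rot: [0.992, 0.123, 0.0, -0.0]
wrist_force: [-4.1, -1.0, 7.0]
opening: 0.0
grip_force: 3.7
```

Call:
carry_out:
  slide:
    - [0,0,-0.1]
    - [0,0,-0.2]
    - [0,0,-0.2]
  delta_rot:
    - [0,0,0]
    - [0,0,0]
    - [0,0,0]
  fingers: [0,0,0]

```text
t: 4.7
eef_pos: [0.478, 0.2601, 0.1018]
tcp_rot: [0.992, 0.123, 0.0, -0.0]
wrist_force: [-1.4, -1.1, 1.6]
opening: 0.001
grip_force: 1.1
```

Call:
carry_out:
  slide:
    - [0,0,-0.15]
    - [0,0,-0.15]
  delta_rot:
    - [0,0,0]
    - [0,0,0]
  fingers: [0,0]

```text
t: 4.9
eef_pos: [0.4781, 0.2602, 0.1034]
tcp_rot: [0.992, 0.123, 0.0, -0.0]
wrist_force: [-0.3, -0.3, 0.1]
opening: 0.005
grip_force: 0.3
```

Call:
carry_out:
  slide:
    - [0,0,-0.5]
    - [0,0,-1.2]
    - [0,0,-1.2]
  delta_rot:
    - [0,0,0]
    - [0,0,0]
    - [0,0,0]
  fingers: [0,0,0]

```text
t: 5.2
eef_pos: [0.4788, 0.2605, 0.1168]
tcp_rot: [0.992, 0.123, 0.001, -0.0]
wrist_force: [0.4, 0.3, 0.2]
opening: -0.002
grip_force: 0.0
```

```bash
python3 - <<'E'
from h import *
o=manip.observe();print(o["t"],o["eef_pos"],d(np.array([.534,.0727,.108])-o["eef_pos"]))
E
```

```text
5.2 [0.47879591 0.26051393 0.11679576] [ 0.76 19.56  0.87]
```

Lid 1 feels springy, with soft contact from about z = 0.1035 and a stop at about 0.1003. I'll check the other three for comparison.

Call:
carry_out:
  slide:
    - [0.2,4.9,-0.5]
    - [0.4,9.8,-0.5]
    - [0.6,14.7,-0.5]
    - [0.8,19.5,-0.2]
    - [0.8,19.5,0.6]
    - [0.8,19.5,1.0]
    - [0.8,19.5,1.2]
    - [0.8,19.5,1.3]
    - [0.8,19.5,1.3]
  delta_rot:
    - [0,0,0]
    - [0,0,0]
    - [0,0,0]
    - [0,0,0]
    - [0,0,0]
    - [0,0,0]
    - [0,0,0]
    - [0,0,0]
    - [0,0,0]
  fingers: [0,0,0,0,0,0,0,0,0]

```text
t: 6.1
eef_pos: [0.533, 0.0743, 0.1022]
tcp_rot: [0.992, 0.124, -0.0, -0.0]
wrist_force: [-1.3, 0.0, -0.0]
opening: 0.002
grip_force: 0.0
```

Call:
carry_out:
  slide:
    - [0,0,0.1]
    - [0,0,0.15]
    - [0,0,0.15]
  delta_rot:
    - [0,0,0]
    - [0,0,0]
    - [0,0,0]
  fingers: [0,0,0]

```text
t: 6.4
eef_pos: [0.5333, 0.0733, 0.1009]
tcp_rot: [0.992, 0.123, 0.0, 0.0]
wrist_force: [1.2, 0.1, -0.1]
opening: -0.0
grip_force: 0.0
```

Call:
carry_out:
  slide:
    - [0,0,0.05]
    - [0,0,0.1]
    - [0,0,0.1]
  delta_rot:
    - [0,0,0]
    - [0,0,0]
    - [0,0,0]
  fingers: [0,0,0]

```text
t: 6.7
eef_pos: [0.5334, 0.073, 0.0999]
tcp_rot: [0.992, 0.123, 0.0, -0.0]
wrist_force: [-0.3, -0.0, 1.5]
opening: 0.001
grip_force: 0.6
```

Lid 2 gives no force down to z = 0.1009 and first contact at 0.100. I'll press it a little further.

Call:
carry_out:
  slide:
    - [0,0,0.05]
    - [0,0,0.1]
    - [0,0,0.1]
  delta_rot:
    - [0,0,0]
    - [0,0,0]
    - [0,0,0]
  fingers: [0,0,0]

```text
t: 7.0
eef_pos: [0.5335, 0.073, 0.0996]
tcp_rot: [0.992, 0.123, 0.0, -0.0]
wrist_force: [-4.2, -0.5, 7.3]
opening: 0.002
grip_force: 3.9
```

Call:
carry_out:
  slide:
    - [0,0,-0.5]
    - [0,0,-1.5]
    - [0,0,-1.8]
    - [0,0,-1.8]
  delta_rot:
    - [0,0,0]
    - [0,0,0]
    - [0,0,0]
    - [0,0,0]
  fingers: [0,0,0,0]

```text
t: 7.4
eef_pos: [0.5342, 0.073, 0.118]
tcp_rot: [0.992, 0.123, 0.001, 0.0]
wrist_force: [-0.8, -0.0, 0.3]
opening: -0.002
grip_force: 0.0
```

```bash
python3 - <<'E'
from h import *
o=manip.observe();print(o["t"],o["eef_pos"],d(np.array([.4806,-.1026,.103])-o["eef_pos"]))
E
```

```text
7.4 [0.53416904 0.07300561 0.11795513] [-9.49 15.72  1.48]
```

Lid 2 is rigid. On to lid 3.

Call:
carry_out:
  slide:
    - [-2.4,3.9,-0.3]
    - [-4.8,7.9,-0.3]
    - [-7.2,11.8,-0.3]
    - [-9.5,15.7,-0.1]
    - [-9.5,15.7,0.8]
    - [-9.5,15.7,1.2]
    - [-9.5,15.7,1.4]
    - [-9.5,15.7,1.5]
    - [-9.5,15.7,1.5]
  delta_rot:
    - [0,0,0]
    - [0,0,0]
    - [0,0,0]
    - [0,0,0]
    - [0,0,0]
    - [0,0,0]
    - [0,0,0]
    - [0,0,0]
    - [0,0,0]
  fingers: [0,0,0,0,0,0,0,0,0]

```text
t: 8.3
eef_pos: [0.4798, -0.1012, 0.1016]
tcp_rot: [0.992, 0.124, -0.0, -0.0]
wrist_force: [-0.1, 0.1, -0.7]
opening: -0.003
grip_force: 0.0
```

Call:
carry_out:
  slide:
    - [0,0,0.05]
    - [0,0,0.1]
    - [0,0,0.15]
    - [0,0,0.15]
  delta_rot:
    - [0,0,0]
    - [0,0,0]
    - [0,0,0]
    - [0,0,0]
  fingers: [0,0,0,0]

```text
t: 8.7
eef_pos: [0.4796, -0.1024, 0.1003]
tcp_rot: [0.992, 0.123, -0.0, 0.0]
wrist_force: [-0.8, 0.8, -0.3]
opening: -0.004
grip_force: 0.0
```

Call:
carry_out:
  slide:
    - [0,0,0.05]
    - [0,0,0.1]
    - [0,0,0.1]
  delta_rot:
    - [0,0,0]
    - [0,0,0]
    - [0,0,0]
  fingers: [0,0,0]

```text
t: 9.0
eef_pos: [0.4797, -0.1025, 0.0997]
tcp_rot: [0.992, 0.123, 0.0, 0.0]
wrist_force: [-0.9, 0.7, 4.4]
opening: 0.002
grip_force: 2.2
```

Lid 3 is rigid at z = 0.0997. On to lid 4.

Call:
carry_out:
  slide:
    - [0,0,-0.5]
    - [0,0,-1.5]
    - [0,0,-1.8]
    - [0,0,-1.8]
  delta_rot:
    - [0,0,0]
    - [0,0,0]
    - [0,0,0]
    - [0,0,0]
  fingers: [0,0,0,0]

```text
t: 9.4
eef_pos: [0.4804, -0.1027, 0.1185]
tcp_rot: [0.992, 0.123, 0.001, 0.0]
wrist_force: [1.2, -0.1, 0.3]
opening: -0.002
grip_force: 0.0
```

Call:
carry_out:
  slide:
    - [-1.1,4.7,-0.3]
    - [-2.2,9.4,-0.3]
    - [-3.3,14.1,-0.3]
    - [-4.3,18.7,-0.1]
    - [-4.3,18.7,0.8]
    - [-4.3,18.7,1.2]
    - [-4.3,18.7,1.4]
    - [-4.3,18.7,1.5]
    - [-4.3,18.7,1.5]
  delta_rot:
    - [0,0,0]
    - [0,0,0]
    - [0,0,0]
    - [0,0,0]
    - [0,0,0]
    - [0,0,0]
    - [0,0,0]
    - [0,0,0]
    - [0,0,0]
  fingers: [0,0,0,0,0,0,0,0,0]

```text
t: 10.3
eef_pos: [0.4838, -0.2932, 0.1023]
tcp_rot: [0.992, 0.124, -0.0, -0.0]
wrist_force: [0.6, -0.6, -0.9]
opening: 0.001
grip_force: 0.0
```

Call:
carry_out:
  slide:
    - [0,0,0.05]
    - [0,0,0.1]
    - [0,0,0.15]
    - [0,0,0.15]
  delta_rot:
    - [0,0,0]
    - [0,0,0]
    - [0,0,0]
    - [0,0,0]
  fingers: [0,0,0,0]

```text
t: 10.7
eef_pos: [0.4836, -0.2942, 0.1009]
tcp_rot: [0.992, 0.123, 0.0, 0.0]
wrist_force: [0.2, 0.4, -0.0]
opening: 0.001
grip_force: 0.0
```

Call:
carry_out:
  slide:
    - [0,0,0.05]
    - [0,0,0.1]
    - [0,0,0.1]
  delta_rot:
    - [0,0,0]
    - [0,0,0]
    - [0,0,0]
  fingers: [0,0,0]

```text
t: 11.0
eef_pos: [0.4836, -0.2944, 0.0999]
tcp_rot: [0.992, 0.123, 0.0, 0.0]
wrist_force: [-1.0, 0.1, 0.8]
opening: -0.004
grip_force: 0.7
```

Call:
carry_out:
  slide:
    - [0,0,0.08]
    - [0,0,0.08]
  delta_rot:
    - [0,0,0]
    - [0,0,0]
  fingers: [0,0]

```text
t: 11.2
eef_pos: [0.4836, -0.2944, 0.0997]
tcp_rot: [0.992, 0.123, 0.0, 0.0]
wrist_force: [-3.7, 1.6, 6.2]
opening: -0.0
grip_force: 3.2
```

Call:
carry_out:
  slide:
    - [0,0,-0.5]
    - [0,0,-2]
    - [0,0,-4]
    - [0,0,-5]
    - [0,0,-5]
  delta_rot:
    - [0,0,0]
    - [0,0,0]
    - [0,0,0]
    - [0,0,0]
    - [0,0,0]
  fingers: [0,0,0,0,0]

```text
t: 11.7
eef_pos: [0.4849, -0.2953, 0.1518]
tcp_rot: [0.992, 0.123, 0.002, 0.002]
wrist_force: [0.5, -0.3, 0.3]
opening: -0.006
grip_force: 0.0
```

```bash
python3 - <<'E'
from h import *
o=manip.observe();print(o["t"],o["eef_pos"],d(np.array([.5232,.2597,.120])-o["eef_pos"]))
E
```

```text
11.7 [ 0.48493479 -0.29528091  0.15184435] [ 17.26 -52.89   3.05]
```

Lids 2, 3 and 4 are rigid at z ≈ 0.0997. Only lid 1 rocks, so I'll go back to its boss.

Call:
carry_out:
  slide:
    - [1.6,-4.8,0]
    - [3.1,-9.6,0]
    - [4.7,-14.4,0]
    - [6.3,-19.2,0]
    - [7.9,-24,0]
    - [9.4,-28.8,0]
    - [11,-33.7,0]
    - [12.6,-38.5,0]
    - [14.1,-43.3,0]
    - [15.7,-48.1,0]
    - [17.2,-52.8,0]
    - [17.2,-52.8,2]
  delta_rot:
    - [0,0,0]
    - [0,0,0]
    - [0,0,0]
    - [0,0,0]
    - [0,0,0]
    - [0,0,0]
    - [0,0,0]
    - [0,0,0]
    - [0,0,0]
    - [0,0,0]
    - [0,0,0]
    - [0,0,0]
  fingers: [0,0,0,0,0,0,0,0,0,0,0,0]

```text
t: 12.9
eef_pos: [0.5225, 0.2659, 0.1313]
tcp_rot: [0.992, 0.125, 0.003, -0.002]
wrist_force: [0.4, 0.1, -0.2]
opening: -0.004
grip_force: 0.0
```

Call:
carry_out:
  slide:
    - [0,0,0.5]
    - [0,0,1]
    - [0,0,1]
  delta_rot:
    - [0,0,0]
    - [0,0,0]
    - [0,0,0]
  fingers: [0,0,0]

```text
t: 13.2
eef_pos: [0.5208, 0.2583, 0.118]
tcp_rot: [0.992, 0.122, -0.001, 0.0]
wrist_force: [-0.7, -0.5, -0.5]
opening: 0.001
grip_force: 0.0
```

Call:
carry_out:
  slide:
    - [0.2,-0.1,0.3]
    - [0.2,-0.1,0.7]
    - [0.2,-0.1,0.9]
    - [0.2,-0.1,1.0]
    - [0.2,-0.1,1.0]
  delta_rot:
    - [0,0,0]
    - [0,0,0]
    - [0,0,0]
    - [0,0,0]
    - [0,0,0]
  fingers: [0,0,0,0,0]

```text
t: 13.7
eef_pos: [0.523, 0.261, 0.1089]
tcp_rot: [0.992, 0.123, -0.0, 0.0]
wrist_force: [-0.3, 0.6, 0.6]
opening: -0.003
grip_force: 0.0
```

Call:
carry_out:
  slide:
    - [0,0,0.1]
    - [0,0,0.2]
    - [0,0,0.2]
  delta_rot:
    - [0,0,0]
    - [0,0,0]
    - [0,0,0]
  fingers: [0,0,0]

```text
t: 14.0
eef_pos: [0.5233, 0.2613, 0.1078]
tcp_rot: [0.992, 0.123, 0.0, -0.0]
wrist_force: [-1.5, -0.6, 5.0]
opening: 0.003
grip_force: 2.4
```

Call:
carry_out:
  slide:
    - [0,0,0.1]
    - [0,0,0.2]
    - [0,0,0.2]
  delta_rot:
    - [0,0,0]
    - [0,0,0]
    - [0,0,0]
  fingers: [0,0,0]

```text
t: 14.3
eef_pos: [0.5233, 0.2613, 0.1061]
tcp_rot: [0.992, 0.123, 0.0, -0.0]
wrist_force: [-3.9, -1.5, 7.3]
opening: 0.002
grip_force: 3.7
```

Call:
carry_out:
  slide:
    - [0,0,0.1]
    - [0,0,0.2]
    - [0,0,0.3]
    - [0,0,0.3]
  delta_rot:
    - [0,0,0]
    - [0,0,0]
    - [0,0,0]
    - [0,0,0]
  fingers: [0,0,0,0]

```text
t: 14.7
eef_pos: [0.5234, 0.2614, 0.1039]
tcp_rot: [0.992, 0.123, 0.0, -0.0]
wrist_force: [-6.4, -3.1, 14.2]
opening: 0.0
grip_force: 6.8
```

Call:
carry_out:
  slide:
    - [0,0,0.1]
    - [0,0,0.2]
    - [0,0,0.2]
  delta_rot:
    - [0,0,0]
    - [0,0,0]
    - [0,0,0]
  fingers: [0,0,0]

```text
t: 15.0
eef_pos: [0.5234, 0.2614, 0.1037]
tcp_rot: [0.992, 0.123, 0.001, -0.0]
wrist_force: [-14.1, -6.1, 27.2]
opening: 0.004
grip_force: 13.5
```

Call:
carry_out:
  slide:
    - [0,0,-0.2]
    - [0,0,-0.5]
    - [0,0,-0.8]
    - [0,0,-0.8]
    - [0,0,-0.5]
    - [0,0,-0.4]
    - [0,0,-0.4]
  delta_rot:
    - [0,0,0]
    - [0,0,0]
    - [0,0,0]
    - [0,0,0]
    - [0,0,0]
    - [0,0,0]
    - [0,0,0]
  fingers: [0,0,0,0,0,0,0]

```text
t: 15.7
eef_pos: [0.523, 0.2612, 0.104]
tcp_rot: [0.992, 0.123, -0.0, 0.0]
wrist_force: [-1.3, -0.7, 3.8]
opening: -0.004
grip_force: 2.0
```

Call:
carry_out:
  slide:
    - [0,0,-1]
    - [0,0,-3]
    - [0,0,-6]
    - [0,0,-10]
    - [0,0,-10]
    - [0,0,-10]
  delta_rot:
    - [0,0,0]
    - [0,0,0]
    - [0,0,0]
    - [0,0,0]
    - [0,0,0]
    - [0,0,0]
  fingers: [0,0,0,0,0,0]

```text
t: 16.3
eef_pos: [0.524, 0.2616, 0.2059]
tcp_rot: [0.992, 0.123, 0.002, -0.0]
wrist_force: [-0.3, 0.6, -0.5]
opening: 0.002
grip_force: 0.0
```

The lid stays home: on re-touch its boss was at z = 0.104. I'll hand in.

```bash
python3 -c "
from station import manip
print(manip.finish_job())"
```

```text
the job is handed in; nothing more can be done
None
```

I pressed all four lids near the edge from left to right; only the leftmost rocked, and pressing its middle boss pushed it home (boss top at z = 0.104 m on a re-touch), so I handed the job in after about 16 s.

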